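# Tare the balance that carries the vial

### The arm

A 6-joint arm with a two-finger parallel gripper is mounted at the origin on the work surface; the furniture and walls round the work are solid. World frame = base frame: x ahead of the robot, y to its left, z up, the work surface at z = 0. Lengths are in mm, angles in rad, forces in N, time in s.
With the tool pointing down it reaches from about 275 to 750 mm from the base axis. Payload 10.2 kg.
Tool frame: the origin (TCP) lies between the finger pads, 19 mm behind the fingertips; this is the grasp point; z points along the fingers, y is the line along which they close (so a half turn about z gives the same grasp; the last joint's range is limited). The gripper opens to 85 mm and grips with 20 to 120 N. Pads are 22 mm wide; open, the fingers measure 114 mm over their backs; the gripper's body (76 mm by 85 mm) begins 54 mm behind the grasp point. The pads swing forward as they close: fully open they stand 13 mm farther back than shut.
Start: joints at [-1.436, 0.313, 1.498, -0, 1.331, -0.223], TCP at [183.85, -491.763, 249.994] pointing down, gripper open.
Joint ranges: [-2.94, 2.94], [-0.97, 2.17], [0.19, 2.56], [-1.23, 4.37], [0.02, 3.11], [-2.88, 2.88]. Speed limits (rad/s): [2.39, 2.39, 3.01, 3.14, 3.14, 3.14].

### API

Orientations are given as a unit quaternion [w, x, y, z].
In Python, from rig import ctrl gives the robot as it stands.
- The arm moves only by the shell command python3 -m creep 'ROWS' [OPENING] [FORCE]. ROWS is JSON, a list that holds one entry, the list of rows, each a list of 6 numbers: the shift along the world's x, y, z in units of 25 mm (1.0 is 25 mm), then the turn, a rotation vector about the world's x, y, z in units of 5 degrees (1.0 is 5 degrees). In form: [[[x, y, z, ax, ay, az], ...]]. A call has 1 to 20 rows; each row is the pose to reach, as a shift and turn from the pose commanded when the call began; what a row does not reach only later rows make up. A row lasts 1/12 s, in which the tool goes at most 41.7 mm and 7.16 degrees, less where a joint would pass 70% of its speed; a pose out of reach is approached as far as the arm can. A call with a gripper value outside its range is refused whole. OPENING is the finger opening in mm, from 0 to 85.4, set as the call begins (- or left out, the last holds). The fingers move at their own pace and stop on an object; FORCE is the grip in N (left out, the last holds). Time passes only in rows, so rows that repeat a pose let the fingers close. It gives the time, the measured TCP pose, the force, the opening and the grip force at its end, in the units of the state.
- ctrl.sense(): the state, without advancing time (a new reading comes with each control period).
- ctrl.capture(name): name is "scene" or "top"; returns a dict with "image" (384x512x3 uint8, red, green, blue), "fx", "fy", "cx", "cy" (pixels), "R" (3x3) and "t" (3): a world point X has camera coordinates R X + t. Camera axes: x right, y down, z forward; pixel columns grow to the right and rows downward; lengths in mm; the calibration is good to about 2 mm. A picture is of the moment at which its call begins. There is no depth.
- ctrl.finish_job(): hands the job in; it is judged then, once.
The state is a dict: "time_s": time; "joints": joint angles; "dq": joint speeds; "tau": joint torques, N m; "eef_pos": TCP position; "ee_rot": TCP orientation; "force": force on the tool from outside, world axes, zero at the start; "wrist_torque": the same for the moment, N m; "grip_width": opening from 0.0 (shut) to 1.0 (fully open); "grip_force": force on a finger pad.
Only numpy, scipy, OpenCV 4.12 (cv2) and the standard library are available. Lean on these libraries where they do the work, as an engineer would, in place of code of your own. Each camera call takes 0.05 s, during which the arm holds its last target. There are 200 camera calls.

### The job

Tare the laboratory balance that has the small capped vial standing on its pan: with the fingertips gently press the wide bar key at the middle of its front edge fully down, keep it down for two seconds, then let go and draw the hand back at least 10 cm clear of the key. Press no other key, do not touch the vial, its pan or the other two balances, and leave the dish, the tub and the spare vial, forceps and marker pen on the bench where they are; nothing is to be picked up.

Things in the scene. Friction and masses are not known exactly. Their poses are not given: they have to be found in the camera images.
- balance_vial: The balance to tare, the one that carries the capped vial: white, 180 mm deep (x) by 120 wide (y), housing top 42 mm high, fixed. Origin: centre of its underside; x points from its key edge to its rear, y to its left. Three alike balances stand side by side in any order, keys towards the robot, each turned up to 0.3 rad. Pan centre at x = +38 mm, display at -30, row of keys at -65.
- balance_vial_bar_top (a point): Centre of the top face of the wide bar key of the balance to tare. The key is white, 20 mm (x) by 36 mm (y), stands 8 mm proud of the housing, top 50 mm above the bench; the point moves with the key; axes as the balance's.
- balance_vial_bar (a joint): Travel of that bar key in m: 0 up, 0.005 fully down (straight down). Spring: it begins to move at about 1 N and is fully down at about 4 N; beyond that it is a hard stop. It springs back when let go.
- balance_vial_l (a joint): Travel of the round key to the left of the bar key on the balance to tare, 16 mm across, centre 43 mm from the bar key's centre along the balance's +y, top level with it (50 mm high), same spring; not to be pressed.
- balance_vial_r (a joint): Travel of the round key to the right (43 mm along -y) of the bar key, otherwise the same; not to be pressed.
- balance_vial_pan: Steel pan of the balance to tare, 96 mm across, 4 mm thick, top 51 mm above the bench; origin at the centre of its underside.
- balance_dish: Like the balance to tare, but it carries the petri dish; leave alone. Same size and frame.
- balance_tub: Like the balance to tare, but it carries the clear tub; leave alone. Same size and frame.
- vial: White vial with a blue cap, 26 mm across, 58 mm tall, loose, upright near the middle of the pan; origin at the centre of its underside.
- dish: Flat round petri dish with lid, 91 mm across, 16 mm tall, loose on the pan of another balance; origin at the centre of its underside.
- tub: Clear open tub, 80 mm across, 77 mm tall, loose on the pan of another balance; origin at the centre of its underside.
- spare_vial: A second vial like the first, 26 mm across, 58 mm tall, standing on the bench in front of the balances; not part of the job. Origin at the centre of its underside.
- forceps: Steel forceps, 121 x 16 x 7 mm, lying loose on the bench; origin at the centre of its underside.
- marker: Marker pen, 137 x 12 x 14 mm, loose on the bench; origin at the centre of its underside.
Not all that is in view belongs to the job. What is shaped like the vial but purple, red or yellow is not meant.

How it is judged:
By the outcome, as a careful person would: the job done as asked, in the order asked, and still so for the second after the job is handed in, with the robot touching nothing.
It also fails if it takes over 32 s, if anything falls off the work surface, if the arm or the gripper's body presses on something with over 40 N, if the wrist force passes 120 N, or if a joint passes its speed limit or range.

## Working session

There is one attempt and no reset: what is moved stays moved. The work goes in short steps, Python scripts to look and compute and a shell command to move; the robot and the scene stay as the last step left them, time stands still between calls to the robot, and variables do not carry over. Pictures are saved under pics/ and viewed, at most 10 in all, crops included, and the job is handed in when it is done.

```bash
mkdir -p pics
python3 - <<'E'
from rig import ctrl
import cv2,pickle
for n in("scene","top"):
    c=ctrl.capture(n); cv2.imwrite(f"pics/{n}0.png",c["image"][:,:,::-1]); pickle.dump(c,open(f"{n}0.pkl","wb"))
    print(n,c["fx"],c["cx"],c["cy"],c["R"],c["t"])
print(ctrl.sense())
E
```

```text
scene 410.6918732183858 252.79759710017177 190.87852668740933 [[-0.74375753 -0.66823558  0.01690999]
 [-0.5130447   0.55444563 -0.65526726]
 [ 0.42849722 -0.49603554 -0.75520783]] [366.32590265 308.22293561 900.80126239]
top 350.25830995521505 255.02147197972477 197.03376964319176 [[ 0.01514786 -0.99958139  0.0246492 ]
 [-0.99059801 -0.01835477 -0.13556799]
 [ 0.13596367 -0.02236389 -0.99046138]] [  -9.60105021  492.9554881  1096.30812368]
{'time_s': 0.1, 'joints': array([-1.43639618e+00,  3.13405260e-01,  1.49833314e+00,  1.41557044e-05,
        1.33098068e+00, -2.23367001e-01]), 'dq': array([-0.00044397, -0.00095646, -0.00111912, -0.00239399,  0.0012704 ,
       -0.00075455]), 'tau': array([ 2.79473781e-03, -4.12900507e+01, -2.60139155e+01, -1.68671791e-04,
        3.04002111e-03, -8.23698912e-06]), 'eef_pos': array([ 183.82786416, -491.55859772,  249.49707581]), 'ee_rot': array([-5.62352004e-04,  9.84043097e-01,  1.77929385e-01,  3.19130142e-05]), 'force': array([-0.84639053,  0.82021153, -0.12215419]), 'wrist_torque': array([ 0.02305141, -0.01338424, -0.00772187]), 'grip_force': 0.0, 'grip_width': 1.0028550887098053}
```

View pics/scene0.png

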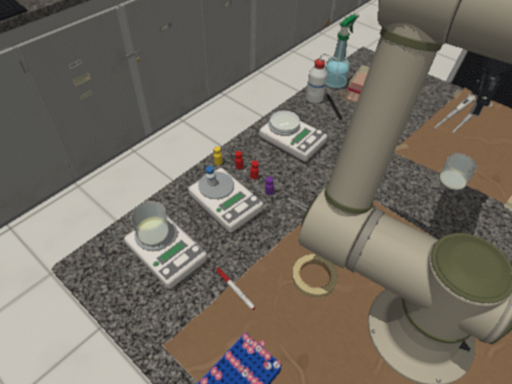

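View pics/top0.png

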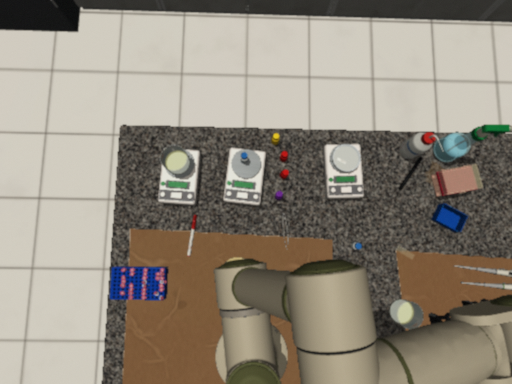

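The middle balance carries the blue-capped vial (top image 245,157; scene 210,172). Other candidates are:
- **Tub balance:** top (179,175).
- **Dish balance:** top (344,170).
- **Vial look-alikes:** yellow (276,137), red (284,156 and 284,173) and purple (279,195), all on the bench.
- **Spare vial:** about (358,246).

I'll choose the middle balance and check it in a close crop.

Run:
```python
import cv2,numpy as np
a=cv2.imread("pics/top0.png")[140:210,210:280]; b=cv2.imread("pics/scene0.png")[160:235,182:267]
cv2.imwrite("pics/crop.png",np.hstack([cv2.resize(a,(400,400),interpolation=2),cv2.resize(b,(400,400*75//85*1),interpolation=2) if 0 else cv2.resize(b,(400,400),interpolation=2)]))
```

```text
(no output)
```

View pics/crop.png

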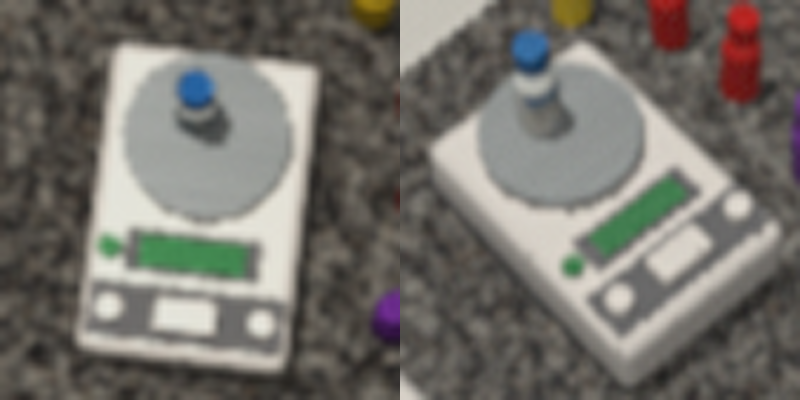

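Crop check: this balance carries the white vial with the blue cap. In the top image the bar key is at about (242,195), with round keys at (229,194) and (256,196.5). In the scene image the bar is at (241,207).

Run:
```python
import pickle,numpy as np
C={n:pickle.load(open(n+"0.pkl","rb")) for n in("top","scene")}
def at(n,u,v,z):
    c=C[n];R,t=np.array(c["R"]),np.array(c["t"]);o=-R.T@t
    d=R.T@np.array([(u-c["cx"])/c["fx"],(v-c["cy"])/c["fy"],1]);return o+d*(z-o[2])/d[2]
P={"bar":((241.7,194.8),(240.8,206.7),50),"l":((228.2,193.1),(228,215.4),50),"r":((255.2,196),(253.3,198.1),50),"pan":((245.9,163.3),(215.9,184.8),51)}
M={}
for k,(a,b,z) in P.items():
    p,q=at("top",*a,z),at("scene",*b,z);M[k]=(p+q)/2;print(k,p.round(1),q.round(1))
print([np.linalg.norm(M[a]-M[b]) for a,b in(("l","r"),("bar","pan"))])
d=M["pan"]-M["bar"];e=M["l"]-M["r"];print("yaw",np.arctan2(d[1],d[0]),np.arctan2(-e[0],e[1]))
c=np.mean([M["l"],M["r"],M["bar"]],0);print("bar",c, "base yaw",np.arctan2(c[1],c[0]))
print("spare",at("top",358,246,55),at("top",279,195,40))
```

```text
bar [497.2  41.5  50. ] [499.9  39.3  50. ]
l [501.8  84.5  50. ] [504.5  81.8  50. ]
r [494.1  -1.5  50. ] [495.6  -4.1  50. ]
pan [599.6  30.1  51. ] [600.   30.1  51. ]
[np.float64(86.33686095116578), np.float64(101.80806178784026)]
yaw -0.1013149584516471 -0.09633092911976
bar [498.85709893  40.26714429  50.        ] base yaw 0.08054416951251228
spare [ 341.52392458 -325.30580042   55.        ] [500.21156111 -78.18686227  40.        ]
```

Bar key is at about (498.7, 40.3, 50) with yaw −0.098. The two views agree to about 3 mm, the key spacing is 86.3 mm (86 expected), and bar to pan is 102 mm (103 expected). Next I shut the fingers and travel above the key, turning −26°.

```bash
python3 -m creep '[[[0.3,0.5,0,0,0,-0.1],[1,1.6,0,0,0,-0.4],[1.7,2.8,0,0,0,-0.7],[2.4,4,0,0,0,-1],[3.1,5.2,0,0,0,-1.3],[3.8,6.4,0,0,0,-1.6],[4.5,7.6,0,0,0,-1.9],[5.2,8.8,0,0,0,-2.2],[5.9,10,0,0,0,-2.5],[6.6,11.2,0,0,0,-2.8],[7.3,12.4,0,0,0,-3.1],[8,13.6,0,0,0,-3.4],[8.7,14.8,0,0,0,-3.7],[9.4,16,0,0,0,-4],[10.1,17.2,0,0,0,-4.3],[10.8,18.4,0,0,0,-4.6],[11.5,19.5,0,0,0,-4.9],[12.1,20.5,0,0,0,-5.1],[12.5,21.1,0,0,0,-5.2],[12.6,21.3,0,0,0,-5.2]]]' 0 20
```

```text
time_s: 1.77
eef_pos: [499.5, 42.8, 249.5]
ee_rot: [-0.0, 0.999, -0.047, -0.0]
force: [-1.2, 0.3, 0.7]
grip_width: -0.001
grip_force: 0.0
```

```bash
python3 -m creep '[[[0,0,-0.3,0,0,0],[0,0,-1,0,0,0],[0,0,-1.8,0,0,0],[0,0,-2.6,0,0,0],[0,0,-3.4,0,0,0],[0,0,-4.2,0,0,0],[0,0,-4.9,0,0,0],[0,0,-5.4,0,0,0],[0,0,-5.6,0,0,0],[0,0,-5.6,0,0,0],[0,0,-5.6,0,0,0]]]'
python3 - <<'E'
from rig import ctrl
import cv2,numpy as np
s=ctrl.capture("scene");t=ctrl.capture("top")
a=t["image"][140:215,205:280,::-1];b=s["image"][140:240,182:282,::-1]
cv2.imwrite("pics/near.png",np.hstack([cv2.resize(x,(400,400),interpolation=2) for x in(a,b)]))
print(ctrl.sense()["eef_pos"],ctrl.sense()["force"])
E
```

```text
time_s: 2.68
eef_pos: [498.8, 40.1, 110.4]
ee_rot: [0.0, 0.999, -0.048, 0.0]
force: [-0.0, -0.6, -1.1]
grip_width: -0.002
grip_force: 0.0
[499.17347657  40.38098912 110.82941236] [0.35655196 0.19141342 0.0322491 ]
```

View pics/near.png

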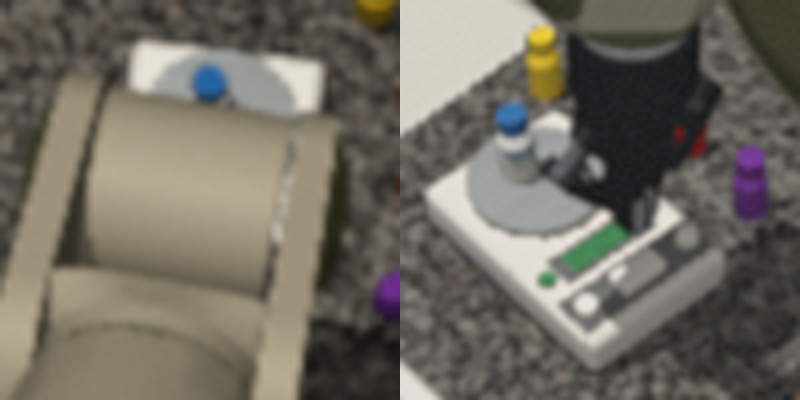

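The crop shows the shut fingertips at scene pixel (242,196), directly above the bar key at (241,207). That puts them at about z = 91 mm, which fits a tip 19 mm below the TCP. The vial and pan are clear.

```bash
python3 -m creep '[[[0,0,-0.2,0,0,0],[0,0,-0.5,0,0,0],[0,0,-0.8,0,0,0],[0,0,-1.1,0,0,0],[0,0,-1.3,0,0,0],[0,0,-1.4,0,0,0],[0,0,-1.4,0,0,0],[0,0,-1.4,0,0,0]]]'; python3 -m creep '[[[0,0,-0.04,0,0,0],[0,0,-0.08,0,0,0],[0,0,-0.12,0,0,0],[0,0,-0.16,0,0,0],[0,0,-0.2,0,0,0],[0,0,-0.24,0,0,0],[0,0,-0.24,0,0,0],[0,0,-0.24,0,0,0]]]'
```

```text
time_s: 3.45
eef_pos: [498.9, 40.7, 75.0]
ee_rot: [0.0, 0.999, -0.048, -0.0]
force: [0.4, 0.6, 0.1]
grip_width: -0.003
grip_force: 0.0
time_s: 4.12
eef_pos: [498.9, 40.7, 69.0]
ee_rot: [-0.0, 0.999, -0.048, -0.0]
force: [-0.2, 0.0, 0.1]
grip_width: 0.001
grip_force: 0.0
```

```bash
python3 -m creep '[[[0,0,-0.04,0,0,0],[0,0,-0.08,0,0,0],[0,0,-0.12,0,0,0],[0,0,-0.12,0,0,0],[0,0,-0.12,0,0,0]]]';python3 -m creep '[[[0,0,-0.04,0,0,0],[0,0,-0.06,0,0,0],[0,0,-0.06,0,0,0],[0,0,-0.06,0,0,0]]]'
```

```text
time_s: 4.53
eef_pos: [498.9, 40.7, 66.1]
ee_rot: [0.0, 0.999, -0.048, 0.0]
force: [-0.4, 0.3, 2.2]
grip_width: 0.001
grip_force: 1.2
time_s: 4.87
eef_pos: [498.9, 40.7, 64.6]
ee_rot: [0.0, 0.999, -0.048, 0.0]
force: [0.6, -0.1, 2.8]
grip_width: -0.002
grip_force: 1.6
```

```bash
python3 -m creep '[[[0,0,-0.02,0,0,0],[0,0,-0.04,0,0,0],[0,0,-0.04,0,0,0],[0,0,-0.04,0,0,0]]]';python3 -m creep '[[[0,0,-0.02,0,0,0],[0,0,-0.02,0,0,0],[0,0,-0.02,0,0,0]]]'
```

```text
time_s: 5.2
eef_pos: [498.9, 40.7, 63.7]
ee_rot: [0.0, 0.999, -0.048, 0.0]
force: [-1.3, -0.8, 5.5]
grip_width: 0.002
grip_force: 3.0
time_s: 5.45
eef_pos: [499.0, 40.7, 63.6]
ee_rot: [0.0, 0.999, -0.048, 0.0]
force: [-2.1, -0.6, 11.0]
grip_width: 0.004
grip_force: 5.4
```

The key is at its hard stop: 11 N and z no longer changing. Now I hold for 2 s, then let go and withdraw.

```bash
python3 -m creep '[[[0,0,0,0,0,0],[0,0,0,0,0,0],[0,0,0,0,0,0],[0,0,0,0,0,0],[0,0,0,0,0,0],[0,0,0,0,0,0],[0,0,0,0,0,0],[0,0,0,0,0,0],[0,0,0,0,0,0],[0,0,0,0,0,0],[0,0,0,0,0,0],[0,0,0,0,0,0],[0,0,0,0,0,0],[0,0,0,0,0,0],[0,0,0,0,0,0],[0,0,0,0,0,0],[0,0,0,0,0,0],[0,0,0,0,0,0],[0,0,0,0,0,0],[0,0,0,0,0,0]]]'; python3 -m creep '[[[0,0,0,0,0,0],[0,0,0,0,0,0],[0,0,0,0,0,0],[0,0,0,0,0,0],[0,0,0.1,0,0,0],[0,0,0.3,0,0,0],[0,0,0.7,0,0,0],[0,0,1.4,0,0,0],[0,0,2.2,0,0,0],[0,0,3,0,0,0],[0,0,3.8,0,0,0],[0,0,4.6,0,0,0],[0,0,5.4,0,0,0],[0,0,6,0,0,0],[0,0,6.4,0,0,0],[0,0,6.5,0,0,0],[0,0,6.5,0,0,0],[0,0,6.5,0,0,0]]]'; python3 -m creep '[[[-0.3,-0.5,0,0,0,0],[-0.6,-1.5,0,0,0,0],[-0.8,-2.5,0,0,0,0],[-1,-3.5,0,0,0,0],[-1.2,-4.5,0,0,0,0],[-1.4,-5.5,0,0,0,0],[-1.6,-6.5,0,0,0,0],[-1.8,-7.5,0,0,0,0],[-1.9,-8.2,0,0,0,0],[-2,-8.5,0,0,0,0],[-2,-8.5,0,0,0,0],[-2,-8.5,0,0,0,0]]]'
python3 - <<'E'
from rig import ctrl
import cv2,numpy as np
s=ctrl.capture("scene");t=ctrl.capture("top")
a=t["image"][120:260,150:370,::-1];b=s["image"][90:310,120:340,::-1]
cv2.imwrite("pics/end.png",np.hstack([cv2.resize(x,(400,400),interpolation=2) for x in(a,b)]))
E
```

```text
time_s: 7.12
eef_pos: [498.9, 40.7, 63.6]
ee_rot: [0.0, 0.999, -0.048, 0.0]
force: [-3.0, 0.5, 10.4]
grip_width: 0.001
grip_force: 5.4
time_s: 8.62
eef_pos: [498.5, 40.8, 224.7]
ee_rot: [-0.0, 0.999, -0.048, -0.001]
force: [-0.4, -0.2, 0.3]
grip_width: 0.001
grip_force: 0.0
time_s: 9.62
eef_pos: [448.7, -171.2, 225.0]
ee_rot: [-0.0, 0.999, -0.048, -0.0]
force: [0.6, 0.3, 0.4]
grip_width: -0.001
grip_force: 0.0
```

View pics/end.png

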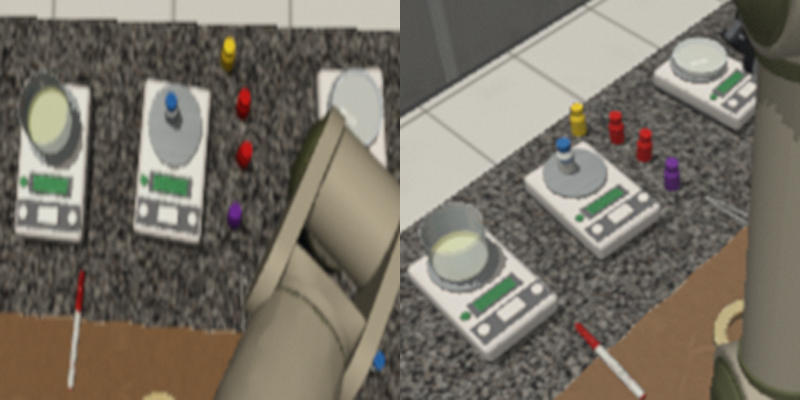

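The final picture shows the vial on its pan, with its balance, the other items and the key all in place. The hand is more than 20 cm from the key.

```bash
python3 -c "
from rig import ctrl
print(ctrl.finish_job())"
```

```text
the job is handed in; nothing more can be done
None
```

I pressed the bar key of the vial's balance to its hard stop at about 11 N, held it for just over 2 s and released it, then drew the hand more than 20 cm clear and handed the job in at about 10 s; nothing else looked moved in the final picture.

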